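Gatehouse drop box: latch the sprung hood half open

ROBOT

A 6-joint arm with a two-finger parallel gripper is mounted at the origin on the work surface. World frame = base frame: x ahead of the robot, y to its left, z up, the work surface at z = 0. Lengths are in m, angles in rad, forces in N, time in s.
With the tool pointing down it reaches from about 0.425 to 0.95 m from the base axis. Payload 3.5 kg.
Tool frame: the origin (TCP) lies midway between the tips of the shut fingers; the grasp point (between the pads) lies 19 mm behind it (ctrl.pinch_z is the distance from the TCP to the grasp point, in m); z points along the fingers, y is the line along which they close (so a half turn about z gives the same grasp; the last joint's range is limited). The gripper opens to 85 mm and grips with 20 to 120 N. Pads are 22 mm wide; open, the fingers measure 114 mm over their backs; the gripper's body (76 mm by 85 mm) begins 54 mm behind the grasp point. The pads swing forward as they close: fully open they stand 13 mm farther back than shut.
Start: joints at [-1.383, 0.286, 1.577, -0, 1.279, -0.15], TCP at [0.224, -0.637, 0.231] pointing down, gripper open.
Joint ranges: [-2.77, 2.77], [-0.9, 2.22], [0.21, 2.48], [-1.53, 4.67], [0.24, 2.81], [-2.84, 2.84]. Speed limits (rad/s): [2.79, 2.79, 3.14, 3.14, 3.14, 3.14].

INTERFACE

Orientations are given as a unit quaternion [x, y, z, w].
In Python, from plant import get_state, viewer, sign_off, ctrl gives the robot as it stands. The module is installed in compiled form; this text tells all that it offers.
- The arm moves only by the shell command python3 -m handwheel 'ROWS' [FORCE]. ROWS is JSON, a list that holds one entry, the list of rows, each a list of 5 numbers: the finger opening in m, from 0 to 0.0854, then the shift along the tool's x, y, z in m, then the turn about the tool's z in degrees. In form: [[[claw, x, y, z, spin], ...]]. A call has 1 to 12 rows; each row shifts and turns the commanded pose from where the row before left it, along the tool's axes as they then stand; what a row does not reach is not made up. A row lasts 1/12 s, in which the tool goes at most 41.7 mm and 7.16 degrees, less where a joint would pass 70% of its speed; a pose out of reach is approached as far as the arm can. A call is refused whole if a number of a shift passes 0.0417 or a number of a turn 7.16, either way. A call with a gripper value outside its range is refused whole. The fingers move at their own pace and stop on an object; FORCE is the grip in N (left out, the last holds). Time passes only in rows, so rows that do not move let the fingers close. It gives the time, the measured TCP pose, the force, the opening and the grip force at its end, in the units of the state.
- get_state(): the state, without advancing time (a new reading comes with each control period).
- viewer.read_camera(name): name is "side" or "top" or "wrist"; returns the picture (480x640x3 uint8, blue, green, red); there is no depth.
- viewer.camera_params(name): a dict with "fov_y" (degrees; the focal length in pixels is half the picture's height over the tangent of half this angle, whatever the lens; pixels are square), "cx", "cy" (the principal point, pixels), "xyz" and "attitude" of the camera in the world; the wrist camera has in their place "hand_eye" (4x4, takes a point from camera to tool coordinates, whose origin is the TCP and whose axes are the flange's). Camera axes: x right, y up, looking along -z (the intrinsics and any distortion apply to the point x, -y, -z); pixel columns grow to the right and rows downward; lengths in m; the calibration is good to about 2 mm. A picture is of the moment at which its call begins: read the wrist's pose just before it. camera_params takes no time and is no camera call.
- sign_off(): hands the job in; it is judged then, once.
Trained networks look in the newest picture that a camera, given by its name, has taken for a name from the list of things; names that differ only in an ending like _2 or _b are one class to them, and where a whole thing is asked for, a point or a joint stands for the part that bears it (a point fixed in the world has none). Each returns a list of dicts, best first, with "confidence" (0 to 1); they miss things now and then, are a little off and sometimes report something else, mostly with a low value. They report only what shows in the picture. A call takes as long as a camera call.
- viewer.look_for(camera, name): "extent" ([left, top, width, height] as shares, 0 to 1, of the picture: columns of its width, rows of its height, round what is visible of it).
- viewer.outline_of(camera, name): "mask" (480x640 bool, what is visible of it) and "extent" ([left, top, width, height] as shares, 0 to 1, of the picture: columns of its width, rows of its height, round what is visible of it).
- viewer.pinpoint(camera, name): "xy" ([column, row] as shares, 0 to 1, of the picture: columns of its width, rows of its height: a listed point, or the origin of a listed thing).
The state is a dict: "time": time; "qpos": joint angles; "dq": joint speeds; "joint_efforts": joint torques, N m; "eef_pos": TCP position; "tcp_rot": TCP orientation; "contact_force": force on the tool from outside, world axes, zero at the start; "wrist_torque": the same for the moment, N m; "opening": opening from 0.0 (shut) to 1.0 (fully open); "finger_force": force on a finger pad.
Only numpy, scipy, OpenCV 4.12 (cv2) and the standard library are available. Lean on these libraries where they do the work, as an engineer would, in place of code of your own. Each camera call takes 0.05 s, during which the arm holds its last target. There are 200 camera calls.

TASK

Set the key drop box on the counter half open. With a fingertip, tip the parked stop dog forward so that it lies down over the hood's flange, then push the sprung white hood along its box well past half way and let it go, so that it springs back by itself and stays latched against the dog at half way. Only push, and gently: do not pinch or lift anything, leave everything else on the counter where it stands, and finish clear of the box.

Things in the scene. Friction and masses are not known exactly. Their poses are not given: they have to be found in the camera images.
- dropbox: Fixed hollow grey steel box, 200 x 322 mm, 70 mm high, flat deck on top with a mouth (90 x 110 mm) under the hood. Origin on the counter; in its frame it spans x -90..+110, y -152..+170, z 0..70 mm. The hood opens along its +y. The dog's pivot post stands on the deck's +x side (x 92..100, y -56..-34 mm, 116 mm above the counter).
- hood (a joint): Hood position in m: 0 = home, grows along the box's +y, 0.090 = end stop. A spring pulls it home: 3 N at 0, 7.5 N at the end, plus 0.6 N when pushed at 50 mm/s. With the dog down, the hood's tooth lifts the dog, which drops behind it at about 0.056; on the way back the tooth stops on the dog at 0.050 (half way). Push to 0.070 or more to be sure. With the dog parked nothing stops the return.
- hood_face (a point): Middle of the hood's upright -y face, the face to push (120 mm wide, 28 mm high), 85 mm above the counter, 15 mm above the deck; it moves with the hood, axes as the box's. The hood is a white steel block 120 x 130 x 28 mm, too wide to grip, reaching from this face 130 mm to +y. When home, 27 mm of deck lie before the face; behind the moving face the open mouth is 60 mm deep.
- hood_tooth (a point): Top edge of the ramp-shaped steel tooth (14 mm high, 18 mm wide, ramp towards +y) on the low flange at the hood's +x side; its upright -y face meets the dog's nose. 73 mm in x, 105 mm in y from hood_face; 89 mm above the counter. Moves with the hood.
- dog (a joint): Angle of the stop dog in rad: 0 = lying level over the flange, pointing to the box's +y (working position); 1.57 = upright; 2.0 to 2.15 = parked, leaning back to -y (stop at 2.15). It turns freely about an axis along the box's x and falls by its own weight either way, in about half a second; tipping it takes under 1 N at the bar.
- dog_pivot (a point): The dog's pivot, at the middle of its width: x 73 mm, y -45 mm in the box's frame, 104 mm above the counter (34 mm above the deck). The dog is a steel arm 14 mm wide (x), 6 mm thick, 74 mm from pivot to crossbar. This point turns with the dog.
- dog_bar (a point): Centre of the round crossbar at the dog's free end (11 mm thick, 36 mm long along the box's x). Parked, it is 31 to 40 mm to -y of the pivot and 62 to 67 mm above it. Push its -y side, or the arm's back below it, to +y. Next to it a nose 10 mm thick stands 28 mm off the arm: down when level, forward and up when parked.
- tape: Bystander: roll of clear tape, 64 mm across, 24 mm high, standing off one end or far corner of the box. Origin under its centre.
- padlock: Bystander: brass padlock standing up, 22 x 45 mm, 69 mm high. Origin under its centre.
- stamp: Bystander: wooden rubber stamp standing on the box's deck near its +y end, 32 mm across, 62 mm high. Origin under its centre.
- stapler: Bystander: black stapler, 36 x 130 mm, 58 mm high, on the counter along the box's robot side. Origin under its centre.
- mug: Bystander: white mug, 76 mm across, 90 mm high. Origin under its centre.
- radio: Bystander: black handheld radio standing up, 36 x 58 mm, 185 mm high with its aerial. Origin under its centre.
- terminal: Bystander: black card terminal lying flat, 78 x 155 mm, 30 mm high, beyond the box. Origin under its centre.

How it is judged:
By the outcome, as a careful person would: the job done as asked, in the order asked, and still so for the second after the job is handed in, with the robot touching nothing.
It also fails if it takes over 48 s, if anything falls off the work surface, if the arm or the gripper's body presses on something with over 40 N, if the wrist force passes 120 N, or if a joint passes its speed limit or range.

## Working session

There is one attempt and no reset: what is moved stays moved. The work goes in short steps, Python scripts to look and compute and a shell command to move; the robot and the scene stay as the last step left them, time stands still between calls to the robot, and variables do not carry over. Pictures are saved under pics/ and viewed, at most 10 in all, crops included, and the job is handed in when it is done.

```bash
mkdir -p pics
cat > h.py <<'E'
import numpy as np, cv2, json
from plant import get_state, viewer, sign_off, ctrl
from scipy.spatial.transform import Rotation as R
def cam(n):
    return viewer.camera_params(n)
E
python3 - <<'E'
from h import *
s=get_state(); print(s)
for n in ("side","top","wrist"):
    print(n,cam(n)); 
ims=[viewer.read_camera(n) for n in("side","top")]
for n,i in zip(("side","top"),ims): cv2.imwrite(f"pics/{n}0.png",i)
for c in("side","top"):
  for n in ["dropbox","hood_face","hood_tooth","dog_pivot","dog_bar","tape","padlock","stamp","stapler","mug","radio","terminal"]:
    r=viewer.pinpoint(c,n)
    print(c,n,[(round(d["confidence"],2),np.round(np.array(d["xy"])*[640,480],1).tolist()) for d in r[:2]])
E
```

```text
{'time': 0.0, 'qpos': array([-1.38298099e+00,  2.87159442e-01,  1.57819619e+00, -3.89198758e-06,
        1.27861197e+00, -1.50008302e-01]), 'dq': array([-0.00093196, -0.00023927,  0.00032746,  0.00135222,  0.0006456 ,
        0.00037484]), 'joint_efforts': array([ 6.63563242e-04, -4.05978727e+01, -2.92624676e+01, -7.23953872e-05,
        5.83372079e-03, -1.44079598e-05]), 'eef_pos': array([ 0.22361387, -0.63617625,  0.22994095]), 'tcp_rot': array([ 9.85767495e-01,  1.68110190e-01, -2.43086746e-05, -1.18722987e-03]), 'contact_force': array([-0.30345697, -1.2622488 ,  0.31437256]), 'wrist_torque': array([-0.02131942,  0.01469127,  0.04300419]), 'finger_force': 0.0, 'opening': 0.9981726025811726}
side {'fov_y': 46.593529139498905, 'cx': 308.7733470101884, 'cy': 245.5916889108445, 'xyz': array([0.21897597, 0.88291429, 0.6927168 ]), 'attitude': array([-0.08903105,  0.45696615,  0.86686471, -0.17832831])}
top {'fov_y': 45.81451970340463, 'cx': 326.61162066125394, 'cy': 246.51931349549383, 'xyz': array([0.35039121, 0.07070459, 1.31022085]), 'attitude': array([ 0.05622534, -0.06153648, -0.69
[... 847 characters left out ...]
7, [258.5, 323.0]), (0.64, [325.4, 352.4])]
side radio [(0.46, [266.9, 228.1]), (0.17, [361.9, 203.7])]
side terminal [(0.63, [268.9, 225.8])]
top dropbox [(0.86, [363.1, 258.8])]
top hood_face [(0.9, [426.1, 254.8]), (0.4, [390.2, 184.1])]
top hood_tooth [(0.85, [375.6, 222.5])]
top dog_pivot [(0.62, [390.0, 217.7])]
top dog_bar [(0.57, [411.0, 210.6]), (0.25, [427.2, 251.5])]
top tape [(0.82, [464.7, 255.6]), (0.46, [377.4, 220.5])]
top padlock [(0.82, [310.7, 184.0]), (0.34, [411.7, 212.1])]
top stamp [(0.45, [301.7, 257.4])]
top stapler [(0.9, [363.3, 320.4]), (0.66, [261.9, 233.5])]
top mug [(0.71, [247.9, 295.4])]
top radio [(0.56, [262.3, 234.5])]
top terminal [(0.91, [389.5, 180.7])]
```

View pics/top0.png

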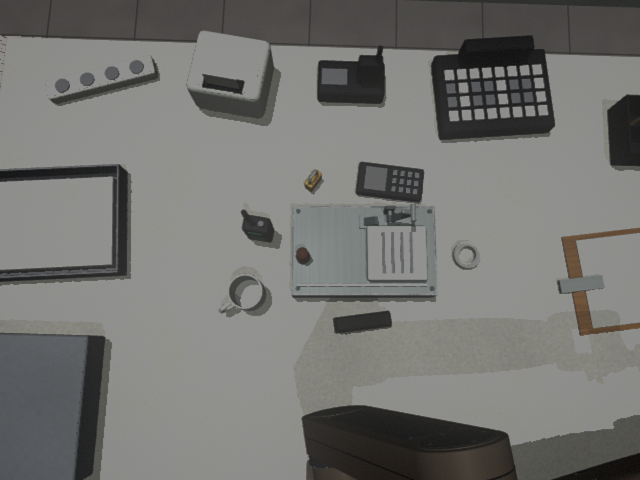

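View pics/side0.png

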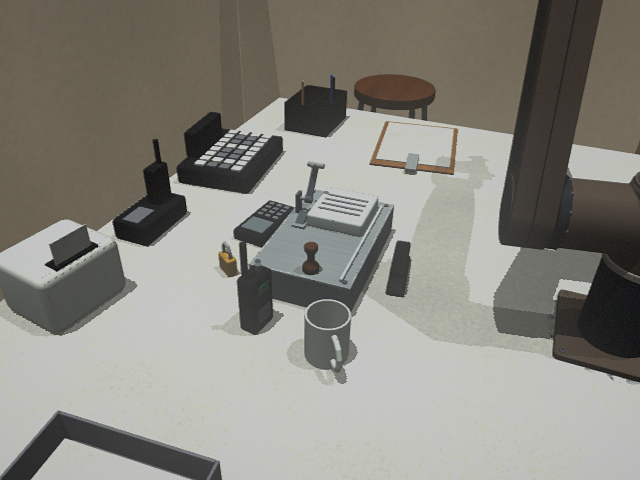

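The top view shows the box at about (290..437, 204..297) px, with its +y towards image left and the white hood's face on the right at (426,255). The parked dog is at about (390..411, 212) and the tape at (465,255), just off the -y end. The side view confirms the dog leaning back, with its bar at (316,167).

```bash
cat >> h.py <<'E'
def proj(n,P):
    c=cam(n); f=240/np.tan(np.radians(c["fov_y"])/2)
    q=R.from_quat(c["attitude"]).inv().apply(np.atleast_2d(P)-c["xyz"])
    return np.c_[c["cx"]+f*q[:,0]/-q[:,2], c["cy"]+f*q[:,1]/q[:,2]]
def ray(n,px,z):
    c=cam(n); f=240/np.tan(np.radians(c["fov_y"])/2)
    d=R.from_quat(c["attitude"]).apply([(px[0]-c["cx"])/f,-(px[1]-c["cy"])/f,-1])
    return c["xyz"]+d*(z-c["xyz"][2])/d[2]
def model(p,hood=0,dog=2.08):
    x,y,a=p
    L=dict(dropbox=[0,0,0],hood_face=[0,-.125+hood,.085],hood_tooth=[.073,-.02+hood,.089],dog_pivot=[.073,-.045,.104],
      dog_bar=[.073,-.045+.074*np.cos(dog),.104+.074*np.sin(dog)],
      c1=[-.09,-.152,.07],c2=[.11,-.152,.07],c3=[.11,.17,.07],c4=[-.09,.17,.07])
    return {k:R.from_euler('z',a).apply(v)+[x,y,0] for k,v in L.items()}
E
python3 - <<'E'
from h import *
from scipy.optimize import least_squares
obs=[("side","dropbox",328.1,255.7),("side","hood_tooth",304,207.2),("side","dog_pivot",306.1,200),("side","dog_bar",315.3,169.1),
("top","dropbox",363.1,258.8),("top","hood_face",426.1,254.8),("top","hood_tooth",375.6,222.5),("top","dog_pivot",390,217.7),("top","dog_bar",411,210.6)]
im=cv2.imread("pics/top0.png")
def res(v):
    m=model(v[:3],0,v[3])
    return np.concatenate([proj(c,m[k])[0]-[u,w] for c,k,u,w in obs])
r=least_squares(res,[.5,0,0,2.08],loss="soft_l1"); print(r.x); print(res(r.x).reshape(-1,2).round(1))
m=model(r.x[:3],0,r.x[3])
for k,v in m.items(): print(k,v.round(3),proj("top",v)[0].round(1),proj("side",v)[0].round(1))
for n,px in dict(tape=(465,255.6),padlock=(310.7,184),stapler=(363,320),terminal=(389,181)).items(): print(n,ray("top",px,0).round(3))
print("stamp",ray("top",(301.7,257.4),.07).round(3),"radio",ray("top",(262,234),0).round(3))
s=get_state(); print(s["time"],R.from_quat(s["tcp_rot"]).as_matrix().round(3))
for c in("side","top"):
    i=cv2.imread(f"pics/{c}0.png")
    for k,v in m.items(): cv2.circle(i,tuple(int(t*8) for t in proj(c,v)[0]),12,(0,0,255),-1,cv2.LINE_AA,3)
    cr=i[190:310,280:480] if c=="top" else i[140:320,240:440]
    cv2.imwrite(f"pics/{c}fit.png",cv2.resize(cr,None,fx=3,fy=3))
E
python3 -c "
import cv2,numpy as np
a=cv2.imread('pics/topfit.png');b=cv2.imread('pics/sidefit.png')
b=cv2.resize(b,(230*1,207));a=cv2.resize(a,(560,336))
o=np.zeros((400,800,3),np.uint8);o[:336,:560]=a;o[:207,565:795]=b;cv2.imwrite('pics/fit.png',o)"
```

```text
[ 0.54658474 -0.02424728  0.00425689  2.11845729]
[[ 2.6  1.9]
 [-1.   3. ]
 [ 1.6 -1.4]
 [-0.3 -4.9]
 [ 1.  -0.8]
 [-1.9 -1. ]
 [ 1.1 -3. ]
 [-1.1  0.6]
 [ 0.1  1.6]]
dropbox [ 0.547 -0.024  0.   ] [364.1 258. ] [330.7 257.6]
hood_face [ 0.547 -0.149  0.085] [424.2 253.8] [352.1 196.1]
hood_tooth [ 0.62  -0.044  0.089] [376.7 219.5] [303.  210.2]
dog_pivot [ 0.62  -0.069  0.104] [388.9 218.3] [307.7 198.6]
dog_bar [ 0.62  -0.107  0.167] [411.1 212.2] [315.  164.2]
c1 [ 0.457 -0.177  0.07 ] [435.4 295.8] [394.2 204.6]
c2 [ 0.657 -0.176  0.07 ] [434.8 206.7] [310.8 187.2]
c3 [0.656 0.146 0.07 ] [291.4 202.9] [245.3 262.2]
c4 [0.456 0.145 0.07 ] [288.2 292.1] [345.2 288.7]
tape [ 0.559 -0.26   0.   ]
padlock [0.721 0.106 0.   ]
stapler [ 0.403 -0.024  0.   ]
terminal [ 0.734 -0.08   0.   ]
stamp [0.533 0.119 0.07 ] radio [0.596 0.216 0.   ]
1.3 [[ 0.943  0.331 -0.   ]
 [ 0.331 -0.943 -0.   ]
 [-0.     0.    -1.   ]]
```

View pics/fit.png

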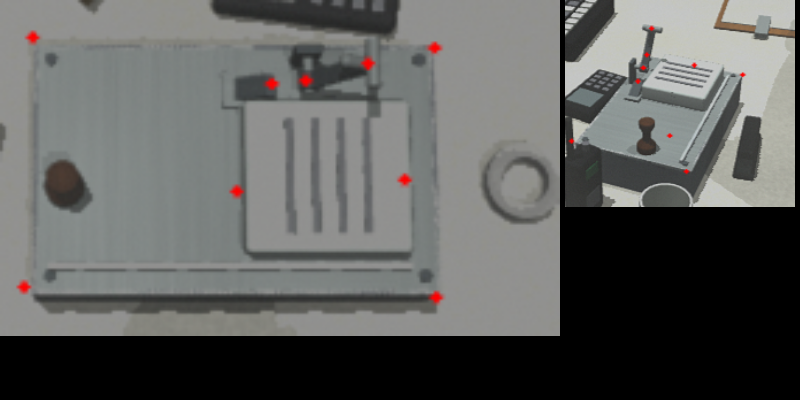

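Run:
```python
from h import *
from scipy.optimize import least_squares
P=lambda x,y:(280+x/2.8,190+y/2.8)
obs=[("side","dropbox",328.1,255.7),("side","dog_pivot",306.1,200),("side","dog_bar",315.3,168),
("top","dropbox",363.1,258.8),("top","hood_face",426.1,254.8),("top","hood_tooth",375.6,222.5),("top","dog_pivot",390,217.7),("top","dog_bar",412.5,211.5),
("top","c3",*P(33,41)),("top","c2",*P(438,42)),("top","c4",*P(35,293)),("top","c1",*P(437,293))]
def res(v):
    m=model(v[:3],0,v[3])
    return np.concatenate([proj(c,m[k])[0]-[u,w] for c,k,u,w in obs])
r=least_squares(res,[.5,0,0,2.08],loss="soft_l1"); print(r.x); print(res(r.x).reshape(-1,2).round(1))
for k,v in model(r.x[:3],0,r.x[3]).items(): print(k,v.round(3))
```

```text
[ 0.54600916 -0.02645937  0.0262816   2.16841696]
[[ 3.3  1.4]
 [ 1.5 -1.6]
 [-0.2 -3.8]
 [ 2.  -0.5]
 [-0.9 -2. ]
 [ 1.4 -2.9]
 [-0.9  0.5]
 [ 0.2  0.4]
 [-0.6  0.2]
 [-1.8  0.5]
 [-2.5 -0.6]
 [ 1.2 -0. ]]
dropbox [ 0.546 -0.026  0.   ]
hood_face [ 0.549 -0.151  0.085]
hood_tooth [ 0.62  -0.045  0.089]
dog_pivot [ 0.62  -0.07   0.104]
dog_bar [ 0.621 -0.111  0.165]
c1 [ 0.46  -0.181  0.07 ]
c2 [ 0.66  -0.176  0.07 ]
c3 [0.652 0.146 0.07 ]
c4 [0.452 0.141 0.07 ]
```

```bash
python3 -m handwheel '[[[0,0,0,0,6],[0,0,0,0,6],[0,0,0,0,6],[0,0.026,-0.029,0,0],[0,0.026,-0.029,0,0],[0,0.026,-0.029,0,0],[0,0.026,-0.029,0,0],[0,0.026,-0.029,0,0],[0,0.026,-0.029,0,0],[0,0.026,-0.029,0,0],[0,0.026,-0.029,0,0],[0,0.026,-0.029,0,0]]]' 20; python3 -m handwheel '[[[0,0.026,-0.029,0,0],[0,0.026,-0.029,0,0],[0,0.026,-0.029,0,0],[0,0.026,-0.029,0,0],[0,0.026,-0.029,0,0],[0,0.026,-0.029,0,0],[0,0,0,0,0],[0,0,0,0,0]]]'
```

```text
time: 2.3
eef_pos: [0.4525, -0.3688, 0.2316]
tcp_rot: [1.0, 0.012, 0.0, 0.0]
contact_force: [1.1, -1.2, 0.5]
opening: 0.002
finger_force: 0.0
time: 2.97
eef_pos: [0.6043, -0.1908, 0.2312]
tcp_rot: [1.0, 0.014, -0.0, 0.0]
contact_force: [-0.7, 0.4, -0.5]
opening: 0.001
finger_force: 0.0
```

```bash
python3 -m handwheel '[[[0,0.016,0,0.02,0],[0,0,0,0.02,0],[0,0,0,0.02,0],[0,0,0,0.018,0],[0,0,0,0,0],[0,0,0,0,0]]]'
python3 - <<'E'
from h import *
s=get_state(); a=viewer.read_camera("wrist"); b=viewer.read_camera("side")
c=cam("wrist"); f=240/np.tan(np.radians(c["fov_y"])/2); H=c["hand_eye"]; Q=R.from_quat(s["tcp_rot"]); print(s["eef_pos"])
def wray(px,z):
    d=Q.apply(H[:3,:3]@[(px[0]-c["cx"])/f,-(px[1]-c["cy"])/f,-1]); o=s["eef_pos"]+Q.apply(H[:3,3]); return o+d*(z-o[2])/d[2]
for n,z in (("dog_bar",.168),("dog_pivot",.104),("hood_face",.085),("hood_tooth",.089)):
    for d in viewer.pinpoint("wrist",n)[:2]:
        px=np.array(d["xy"])*[640,480]; print(n,d["confidence"],px.round(),wray(px,z).round(4))
cv2.imwrite("pics/w1.png",np.hstack([cv2.resize(a,(400,300)),cv2.resize(b[120:300,230:470],(400,300))]))
E
```

```text
time: 3.47
eef_pos: [0.618, -0.1931, 0.1521]
tcp_rot: [1.0, 0.011, -0.001, -0.001]
contact_force: [0.8, 0.5, 0.4]
opening: -0.001
finger_force: 0.0
[ 0.61802176 -0.19308111  0.15214125]
dog_bar 0.7 [ 92. 325.] [ 0.6213 -0.1104  0.168 ]
dog_pivot 0.63 [ 80. 265.] [ 0.6196 -0.0679  0.104 ]
hood_face 0.67 [252. 365.] [ 0.5494 -0.1512  0.085 ]
hood_tooth 0.59 [ 53. 259.] [ 0.6173 -0.0443  0.089 ]
```

View pics/w1.png

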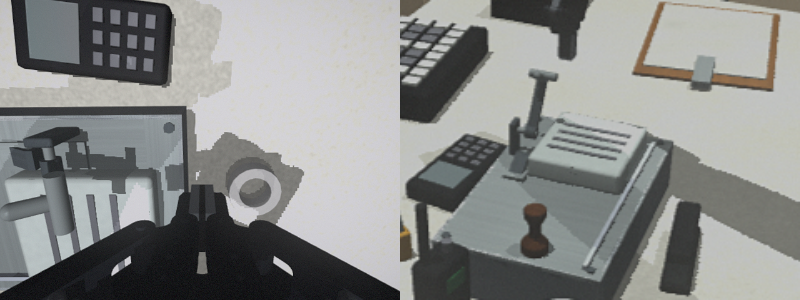

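The wrist view shows the bar at (92,325) px and the fingertips beside it. Both agree with the fit to within 2 mm, so I'll tip the dog.

```bash
python3 -m handwheel '[[[0,0.002,-0.02,0,0],[0,0,-0.02,0,0],[0,0,-0.012,0,0],[0,0,-0.006,0,0],[0,0,-0.006,0,0],[0,0,-0.006,0,0],[0,0,-0.006,0,0],[0,0,-0.006,0,0],[0,0,-0.006,0,0],[0,0,-0.006,0,0],[0,0,-0.006,0,0],[0,0,-0.006,0,0]]]'
python3 - <<'E'
from h import *
b=viewer.read_camera("side"); cv2.imwrite("pics/s2.png",cv2.resize(b[100:280,230:470],(640,480)))
for d in viewer.pinpoint("side","dog_bar"): print(d["confidence"],np.array(d["xy"])*[640,480])
E
```

```text
time: 4.77
eef_pos: [0.6187, -0.0857, 0.1532]
tcp_rot: [1.0, 0.012, -0.0, -0.0]
contact_force: [-0.0, 0.1, 0.1]
opening: -0.001
finger_force: 0.0
0.84 [308.224 169.104]
```

View pics/s2.png

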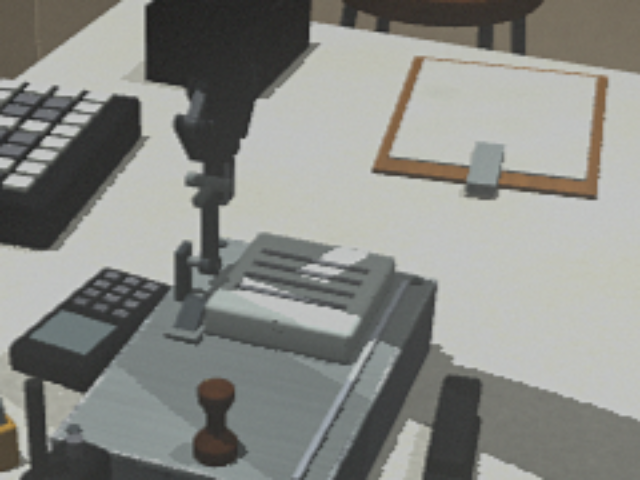

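The dog is now almost upright, with its bar at (308,169) in the full picture and the finger behind it. A bit more push should send it over.

```bash
python3 -m handwheel '[[[0,0,-0.005,0,0],[0,0,-0.005,0,0],[0,0,-0.005,0,0],[0,0,-0.005,0,0],[0,0,-0.005,0,0],[0,0,0,0,0],[0,0,0.02,0,0],[0,0,0.03,0,0],[0,0,0.035,0,0],[0,0,0.035,0,0],[0,0,0.02,0,0],[0,0,0,0,0]]]'
python3 - <<'E'
from h import *
b=viewer.read_camera("side"); cv2.imwrite("pics/s3.png",cv2.resize(b[100:280,230:470],(640,480)))
for n in("dog_bar","hood_tooth","dog_pivot"):
  for d in viewer.pinpoint("side",n): print(n,d["confidence"],np.array(d["xy"])*[640,480])
for k,v in model((.546,-.0265,.024),0,0.).items(): print(k,v.round(3),proj("side",v)[0].round(1))
E
```

```text
time: 5.87
eef_pos: [0.6215, -0.2058, 0.1535]
tcp_rot: [1.0, 0.01, 0.0, 0.001]
contact_force: [-0.4, 0.1, 0.3]
opening: -0.005
finger_force: 0.0
dog_bar 0.55 [294.912 217.92 ]
hood_tooth 0.86 [301.12  207.792]
dog_pivot 0.68 [305.216 201.024]
dog_pivot 0.45 [301.12  208.512]
dog_pivot 0.23 [267.584 226.8  ]
dropbox [ 0.546 -0.026  0.   ] [331.4 257.1]
hood_face [ 0.549 -0.151  0.085] [351.6 195.5]
hood_tooth [ 0.619 -0.045  0.089] [303.3 210. ]
dog_pivot [ 0.62  -0.07   0.104] [307.7 198.4]
dog_bar [0.618 0.004 0.104] [294.2 215.1]
c1 [ 0.46  -0.181  0.07 ] [393.6 203.5]
c2 [ 0.66  -0.176  0.07 ] [309.8 187. ]
c3 [0.652 0.146 0.07 ] [247.2 262.7]
c4 [0.452 0.141 0.07 ] [348. 288.]
```

View pics/s3.png

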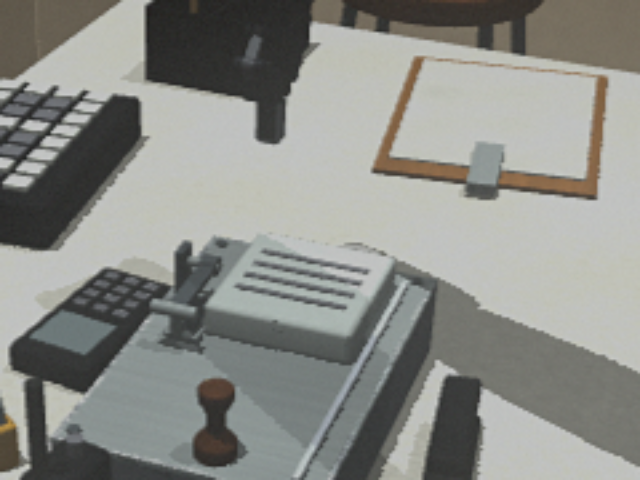

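The dog now lies level over the flange, with its bar at (295,218) px against (294,215) predicted. Next I'll line up behind the hood face.

```bash
python3 -m handwheel '[[[0,-0.025,0,0,0],[0,-0.025,0,0,0],[0,-0.0215,0,0,0],[0,0,0,0.02,0],[0,0,0,0.02,0],[0,0,0,0.018,0],[0,0,0,0.012,0],[0,0,0,0,0],[0,0,-0.02,0,0],[0,0,-0.010,0,0],[0,0,-0.004,0,0],[0,0,0,0,0]]]'
```

```text
time: 7.07
eef_pos: [0.5498, -0.168, 0.0842]
tcp_rot: [1.0, 0.013, 0.001, 0.0]
contact_force: [0.4, -0.1, 0.0]
opening: 0.0
finger_force: 0.0
```

```bash
python3 -m handwheel '[[[0,0,-0.003,0.002,0],[0,0,-0.004,0,0],[0,0,-0.004,0,0],[0,0,-0.004,0,0],[0,0,-0.004,0,0],[0,0,-0.004,0,0],[0,0,-0.004,0,0],[0,0,-0.004,0,0],[0,0,-0.004,0,0],[0,0,-0.004,0,0],[0,0,-0.004,0,0],[0,0,-0.004,0,0]]]'; python3 -m handwheel '[[[0,0,-0.004,0,0],[0,0,-0.004,0,0],[0,0,-0.004,0,0],[0,0,-0.004,0,0],[0,0,-0.004,0,0],[0,0,-0.004,0,0],[0,0,-0.004,0,0],[0,0,-0.003,0,0],[0,0,0,0,0]]]'
python3 - <<'E'
from h import *
b=viewer.read_camera("side"); cv2.imwrite("pics/s4.png",cv2.resize(b[100:280,230:470],(640,480)))
for n in("dog_bar","hood_tooth"):
  for d in viewer.pinpoint("side",n): print(n,d["confidence"],np.array(d["xy"])*[640,480])
for h in (.06,.07,.08,.09): print(h,proj("side",model((.546,-.0265,.024),h,0.)["hood_tooth"]))
E
```

```text
time: 8.07
eef_pos: [0.5486, -0.1229, 0.082]
tcp_rot: [1.0, 0.012, 0.001, 0.001]
contact_force: [0.3, -6.0, 1.3]
opening: -0.002
finger_force: 3.2
time: 8.82
eef_pos: [0.5476, -0.0916, 0.0819]
tcp_rot: [1.0, 0.012, 0.0, 0.001]
contact_force: [0.3, -6.4, 1.8]
opening: -0.003
finger_force: 3.2
dog_bar 0.86 [295.808 215.808]
dog_bar 0.54 [313.472 265.488]
hood_tooth 0.97 [288.704 227.184]
0.06 [[292.13857299 224.08181754]]
0.07 [[290.19295694 226.54056008]]
0.08 [[288.22049757 229.03322544]]
0.09 [[286.22063549 231.56052055]]
```

View pics/s4.png

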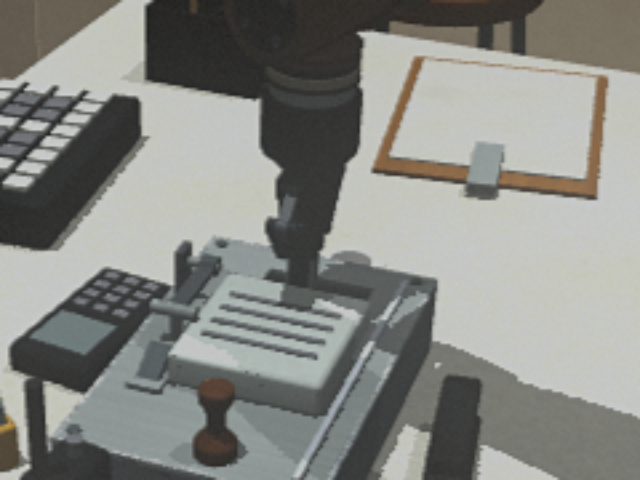

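The hood is at about 0.07 and the dog is down behind the tooth. I'll push a few mm further for margin and then release it.

```bash
python3 -m handwheel '[[[0,0,-0.004,0,0],[0,0,-0.003,0,0],[0,0,0,0,0],[0,0,0.02,0,0],[0,0,0.035,0,0],[0,0,0.035,0,0],[0,0,0.025,0,0],[0,0,0,-0.03,0],[0,0,0,-0.04,0],[0,0,0.02,-0.04,0],[0,0,0.03,-0.03,0],[0,0,0,0,0]]]'; python3 -m handwheel '[[[0,0,0.03,0,0],[0,0,0,0,0],[0,0,0,0,0],[0,0,0,0,0]]]'
python3 - <<'E'
from h import *
b=viewer.read_camera("side"); t=viewer.read_camera("top")
for c in("side","top"):
 for n in("dog_bar","hood_tooth","hood_face"):
  for d in viewer.pinpoint(c,n)[:1]: print(c,n,d["confidence"],np.array(d["xy"])*[640,480])
 for h in (0,.04,.05,.06):
  m=model((.546,-.0265,.024),h,0.); print(h,proj(c,m["hood_tooth"]),proj(c,m["hood_face"]))
cv2.imwrite("pics/s5.png",np.hstack([cv2.resize(b[120:300,230:430],(400,360)),cv2.resize(t[150:330,280:480],(400,360))]))
E
```

```text
time: 9.97
eef_pos: [0.5542, -0.2514, 0.2265]
tcp_rot: [1.0, 0.011, 0.006, 0.004]
contact_force: [0.0, -1.5, 1.3]
opening: -0.003
finger_force: 0.0
time: 10.3
eef_pos: [0.5512, -0.2756, 0.2165]
tcp_rot: [1.0, 0.012, -0.001, -0.002]
contact_force: [-0.9, -0.0, -0.2]
opening: 0.002
finger_force: 0.0
side dog_bar 0.73 [265.792 228.096]
side hood_tooth 0.93 [292.48  218.688]
side hood_face 0.72 [344.32  204.384]
0 [[303.27804219 210.00448371]] [[351.59060807 195.5176614 ]]
0.04 [[295.95143759 219.26336822]] [[345.86690231 203.93799165]]
0.05 [[294.05788999 221.65631004]] [[344.39008744 206.11058218]]
0.06 [[292.13857299 224.08181754]] [[342.89420627 208.31122176]]
top dog_bar 0.76 [352.    214.608]
top hood_tooth 0.67 [356.608 218.496]
top hood_face 0.65 [403.584 252.72 ]
0 [[377.0714605  219.59930314]] [[425.18540286 252.96812283]]
0.04 [[358.90007021 219.47403387]] [[406.92232355 252.85180052]]
0.05 [[354.35558555 219.44270526]] [[402.35489881 252.8227094 ]]
0.06 [[349.81044577 219.41137215]] [[397.78681182 252.79361406]]
```

View pics/s5.png

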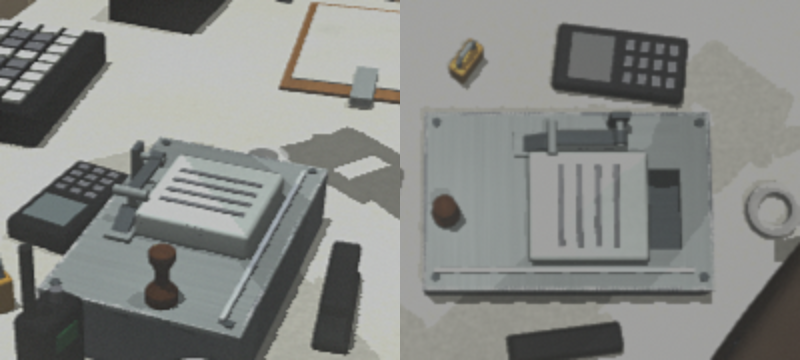

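The hood face is at (404,253) px in the top view, which is about 0.05 half way. The dog lies level, the bystanders have not moved and the arm is clear.

```bash
python3 -c "
from plant import sign_off; print(sign_off())"
```

```text
the job is handed in; nothing more can be done
None
```

The drop box is set half open: the dog is down, and the hood sprang back and is held at about 0.05 m; the arm is clear of the box, nothing else was moved, and I handed the job in after about 10.5 s of robot time.

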